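# Fetch the control vial for weighing from behind the reagent bottles

### The job

The small red-capped vial in the yellow stand has to go on the balance, but the two tall bottles block the way to it. First move both bottles onto the steel tray, leaving the vial where it is; once both stand there, take the vial and stand it inside the black ring in the middle of the balance pan; only then put each bottle back fully on the coaster of its own colour. Keep everything upright, drop and knock over nothing, and leave the orange-lidded cup and the tube rack alone.

Things in the scene. Friction and masses are not known exactly. Their poses are not given: they have to be found in the camera images.
- blue_bottle_mid (a point): Upright round bottle of white plastic with a blue label band and blue cap, about 0.14 kg: body 46 mm in diameter up to 72 mm, short shoulder, cap 32 mm in diameter, 100 mm tall in all. The point is on its axis, half-way up (50 mm above its underside); z is up its axis. Grip the straight body at or a little above this point. At the start it stands on its coaster, in front of (nearer the robot than) the vial.
- green_bottle_mid (a point): Upright round bottle of white plastic with a green label band and green cap, about 0.14 kg: body 46 mm in diameter up to 72 mm, short shoulder, cap 32 mm in diameter, 100 mm tall in all. The point is on its axis, half-way up (50 mm above its underside); z is up its axis. Grip the straight body at or a little above this point. At the start it stands on its coaster, in front of (nearer the robot than) the vial.
- vial_mid (a point): Small upright amber glass vial with a white label and a red cap, 30 mm in diameter and 56 mm tall, straight-sided, about 45 g. The point is on its axis, half-way up (28 mm above its underside); z is up its axis. It stands on the floor of the yellow stand behind and between the two bottles, 20 to 40 mm clear of each, so a gripper cannot get down to it while they are there.
- blue_coaster: Fixed round blue coaster on the floor of the stand, home of the blue bottle: 70 mm in diameter, 2 mm thick, its edge showing all round the bottle. Origin at the centre of its underside (6 mm above the table; its top is 8 mm above the table). Axes parallel to those of the stand. The two coasters are 90 mm apart; which is left and which right varies.
- green_coaster: Fixed round green coaster on the floor of the stand, home of the green bottle: 70 mm in diameter, 2 mm thick, its edge showing all round the bottle. Origin at the centre of its underside (6 mm above the table; its top is 8 mm above the table). Axes parallel to those of the stand. The two coasters are 90 mm apart; which is left and which right varies.
- stand: Fixed low yellow stand with a pale yellow floor, 170 mm (its x) by 200 mm (its y), rim 4 mm thick and 14 mm high, floor 6 mm above the table. Origin at the centre of its underside on the table, x towards its far side, y to the left, z up. The coasters lie side by side along y in its near half, the vial farther in.
- tray: Fixed empty shallow steel tray, the side area for the bottles: 150 mm (its x) by 230 mm (its y), rim 15 mm high, walls and floor 4 to 5 mm thick. Origin at the centre of its underside on the table, x, y along its sides, z up. Both bottles stand in it well apart, for instance 55 mm either side of the centre along its y.
- pan (a point): Centre of the top of the balance's round steel pan (104 mm in diameter), 58 mm above the table; a thin flat black ring (54 mm inner, 62 mm outer diameter) is printed around it. The grey balance (180 mm in x by 190 mm in y, 48 mm high, fixed, pan rigid) has a dark panel with display on its near side, 50 mm and more in front of the pan's centre; its x points away from that panel, z is up.
- cup_mid (a point): Bystander: white specimen cup with an orange lid, 66 mm in diameter, 72 mm tall, loose. The point is on its axis, 36 mm above its underside. Leave it alone.
- rack_mid (a point): Bystander: blue rack of capped tubes, 66 mm by 140 mm (its y), 86 mm tall, loose. The point is at its centre, 43 mm above its underside. Leave it alone.
Not all that is in view belongs to the job. There is more than one size of the part that bears vial_mid; the job needs the smallest.

How it is judged:
By the outcome, as a careful person would: the job done as asked, in the order asked, and still so for the second after the job is handed in, with the robot touching nothing.
It also fails if it takes over 128 s, if anything falls off the work surface, if the arm or the gripper's body presses on something with over 40 N, if the wrist force passes 120 N, or if a joint passes its speed limit or range.

### The arm

A 7-joint arm with a two-finger parallel gripper is mounted at the origin on the work surface. World frame = base frame: x ahead of the robot, y to its left, z up, the work surface at z = 0. Lengths are in m, angles in rad, forces in N, time in s.
With the tool pointing down it reaches from about 0.4 to 0.875 m from the base axis. Payload 6.5 kg.
Tool frame: the origin (TCP) lies where the fingers leave the gripper's body, on its centre line; the fingertips stand 73 mm ahead of it and the grasp point (between the pads) lies 54 mm ahead of it (bot.grasp_offset is the z of the grasp point in the tool frame, in m); z points along the fingers, y is the line along which they close (so a half turn about z gives the same grasp; the last joint's range is limited). The gripper opens to 85 mm and grips with 20 to 120 N. Pads are 22 mm wide; open, the fingers measure 114 mm over their backs; the gripper's body (76 mm by 85 mm) begins 54 mm behind the grasp point. The pads swing forward as they close: fully open they stand 13 mm farther back than shut.
Start: joints at [1.163, 0.536, -0.004, 1.538, 0.003, 1.067, -0.071], TCP at [0.218, -0.612, 0.304] pointing down, gripper open.
Joint ranges: [-2.7, 2.7], [-0.37, 2.16], [-1.27, 1.26], [0.24, 2.4], [-1.31, 4.45], [0.19, 1.91], [-2.76, 2.76]. Speed limits (rad/s): [2.39, 2.39, 3.14, 3.14, 3.14, 3.14, 3.14].

### API

Orientations are given as a unit quaternion [w, x, y, z].
In Python, from cell import bot gives the robot as it stands. The module is installed in compiled form; this text tells all that it offers. Calls block until the motion is done:
- bot.move_ptp(position, orientation): joint-space move of the TCP to a pose.
- bot.servo_line(position, ori=None, vel=0.15): straight line of the TCP; ori=None keeps the orientation; vel is the mean speed in m/s.
- bot.goto_joints(angles): joint-space move.
- bot.gripper_to(opening, force=None): finger opening in m; force is the grip in N (None keeps the last); returns when the fingers have stopped.
- bot.wait(seconds).
- bot.ik(position, orientation): joint angles nearest the present ones, or None.
- bot.observe(): the state.
- bot.snapshot(name): name is "scene" or "top"; returns the picture (480x640x3 uint8, blue, green, red); there is no depth.
- bot.get_calibration(name): a dict with "K" (3x3 intrinsics, pixels), "D" ([k1, k2, p1, p2, k3] as OpenCV has them; the pictures are not rectified), "rvec" (rotation vector, rad) and "tvec" (3), from world to camera coordinates, as OpenCV has them. Camera axes: x right, y down, z forward; pixel columns grow to the right and rows downward; lengths in m; the calibration is good to about 2 mm. A picture is of the moment at which its call begins. get_calibration takes no time and is no camera call.
A pose or a line that the arm cannot do raises bot.Unreachable and nothing moves.
- bot.job_done(): hands the job in; it is judged then, once.
The state is a dict: "time": time; "joints": joint angles; "qd": joint speeds; "joint_torque": joint torques, N m; "eef_pos": TCP position; "orientation": TCP orientation; "contact_force": force on the tool from outside, world axes, zero at the start; "moment": the same for the moment, N m; "opening": finger opening in m; "grip_force": force on a finger pad.
Only numpy, scipy, OpenCV 4.12 (cv2) and the standard library are available. Lean on these libraries where they do the work, as an engineer would, in place of code of your own. Each camera call takes 0.05 s, during which the arm holds its last target. There are 200 camera calls.

## Working session

There is one attempt and no reset: what is moved stays moved. The work goes in short steps, each a Python script; the robot and the scene stay as the last script left them, time stands still between calls to the robot, and variables do not carry over. Pictures are saved under pics/ and viewed, at most 14 in all, crops included, and the job is handed in when it is done.

```bash
mkdir -p pics
python3 - <<'E'
from cell import bot
import cv2
for n in("scene","top"):
    cv2.imwrite(f"pics/{n}0.png",bot.snapshot(n)); c=bot.get_calibration(n)
    R=cv2.Rodrigues(c["rvec"])[0]; print(n,c["K"],c["D"],(-R.T@c["tvec"].reshape(3)) , R[2])
o=bot.observe();print(o["time"],o["eef_pos"],o["orientation"],bot.grasp_offset)
E
```

```text
scene [[572.67983277   0.         331.21320049]
 [  0.         572.67983277 249.93347878]
 [  0.           0.           1.        ]] [-0.0866867  0.         0.         0.         0.       ] [ 1.166223   -0.90260034  1.03448408] [-0.46143235  0.57143988 -0.6786285 ]
top [[487.21667851   0.         322.33767991]
 [  0.         487.21667851 242.17523403]
 [  0.           0.           1.        ]] [-0.13128688  0.          0.          0.          0.        ] [ 0.32755601 -0.07177869  1.07297646] [ 0.17764855  0.00515549 -0.98408049]
0.1 [ 0.21769253 -0.61196026  0.30308203] [-7.87906751e-04  9.85429274e-01  1.70083754e-01 -2.04769322e-04] 0.0539
```

View pics/scene0.png

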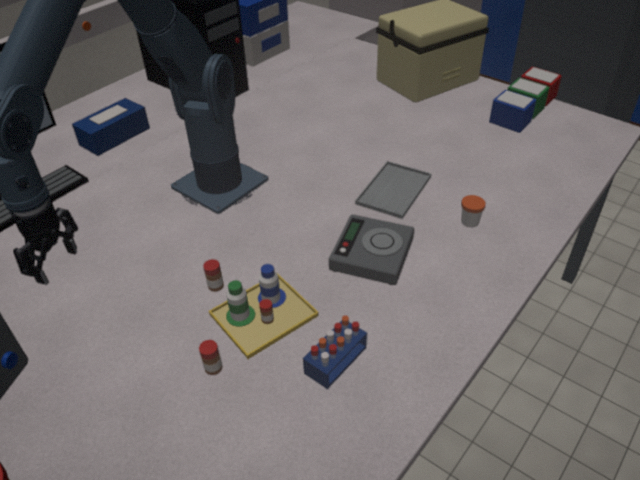

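View pics/top0.png

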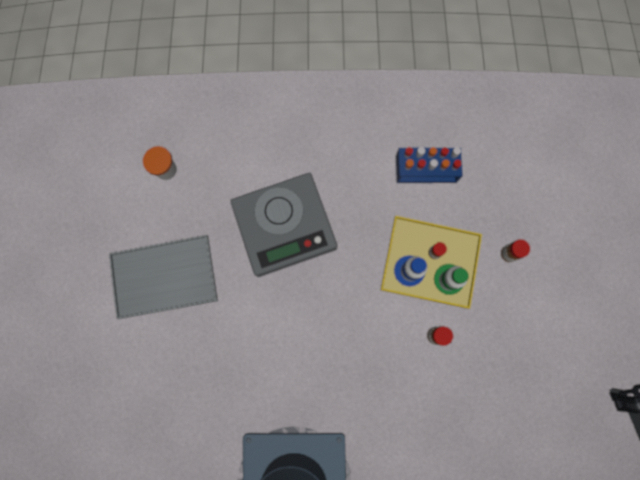

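Red-capped candidates in the top view are (438,250) in the stand, (519,249) right of it and (442,336) in front of it. The tubes in the rack at (430,160) are also red-capped. The one at (438,250) is the smallest and stands in the stand between and behind the bottles, so I choose that one. The tray is at (164,277), the pan ring at (279,211), the blue bottle at about (412,268) and the green at about (455,278). I'll check with a close crop of each area.

Run:
```python
import cv2
a=cv2.imread("pics/top0.png")
cv2.imwrite("pics/c1.png",cv2.resize(a[210:350,370:550],None,fx=4.2,fy=4.2,interpolation=cv2.INTER_CUBIC))
cv2.imwrite("pics/c2.png",cv2.resize(a[165:325,105:345],None,fx=3.3,fy=3.3,interpolation=cv2.INTER_CUBIC))
```

```text
(no output)
```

View pics/c1.png

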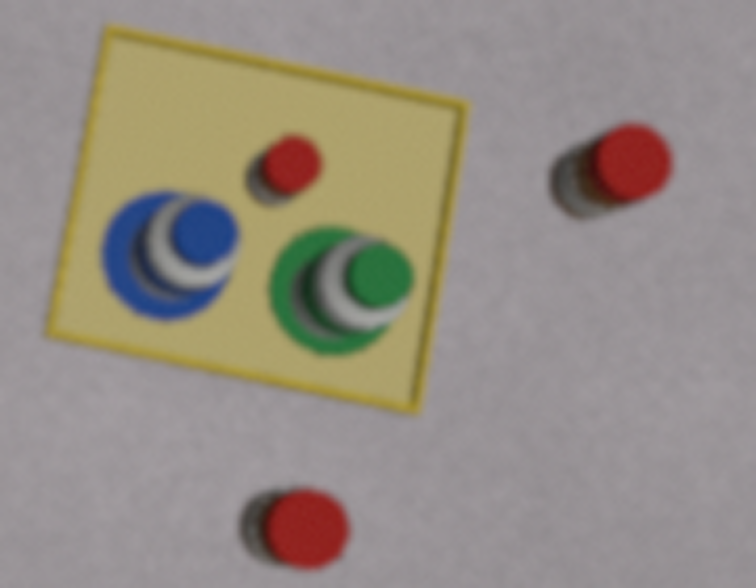

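View pics/c2.png

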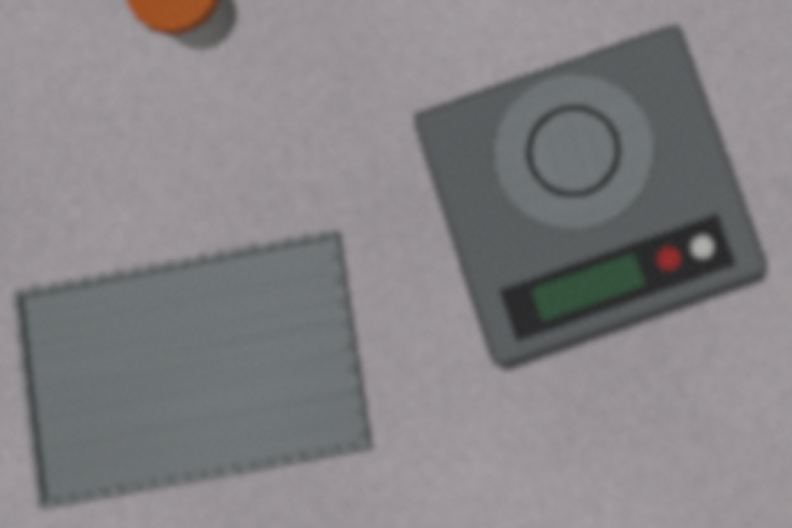

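The crop confirms the choice: the vial in the stand, cap at crop (292,164), is clearly smaller than the two outside it. Now I'll convert to world positions.

```bash
cat > h.py <<'E'
import cv2,numpy as np
from cell import bot
def world(n,uv,z):
    c=bot.get_calibration(n);K=np.array(c["K"],float);D=np.array(c["D"],float)
    R=cv2.Rodrigues(np.array(c["rvec"],float))[0];t=np.array(c["tvec"],float).reshape(3)
    p=cv2.undistortPoints(np.array(uv,float).reshape(-1,1,2),K,D).reshape(-1,2)
    C=-R.T@t;d=np.c_[p,np.ones(len(p))]@R
    return C+d*((z-C[2])/d[:,2])[:,None]
def quat(yaw):  # tool down, tool y at angle yaw from world y
    return [0,np.cos(yaw/2),np.sin(yaw/2),0]
E
python3 - <<'E'
from h import *
np.set_printoptions(precision=4,suppress=True)
f=lambda p,s,o:(np.array(p,float).reshape(-1,2)+.5)/s-.5+np.array(o)
A=lambda p:f(p,4.2,(370,210));B=lambda p:f(p,3.3,(105,165))
for n,p,z in[("bcap",(206,230),.108),("bcoast",(168,255),.008),("gcap",(379,275),.108),("gcoast",(333,291),.008),("vial",(292,164),.062),("bigR",(633,163),.08),("bigF",(307,529),.08)]:
    print(n,world("top",A(p),z)[0])
s=world("top",A([(108,27),(468,102),(418,412),(48,336)]),.014)
t=world("top",B([(18,292),(340,233),(372,447),(43,506)]),.015)
for q in(s,t):
    print(q.mean(0),np.linalg.norm(q-np.roll(q,-1,0),axis=1),np.degrees(np.arctan2(*(q[0]-q[1]+q[3]-q[2])[[0,1]])))
print("pan",world("top",B((573,151)),.058),"cup",world("top",(157,160),.072),"rack",world("top",(430,160),.086))
# cross-check with scene
print("scene bcap,gcap,vial",world("scene",(267,269),.108),world("scene",(235,287),.108),world("scene",(266,305),.062),world("scene",(382,241),.058))
E
```

```text
bcap [ 0.4543 -0.2593  0.108 ]
bcoast [ 0.4545 -0.2581  0.008 ]
gcap [ 0.4314 -0.342   0.108 ]
gcoast [ 0.4341 -0.3449  0.008 ]
vial [ 0.4932 -0.3135  0.062 ]
bigR [ 0.4886 -0.4838  0.08  ]
bigF [ 0.3119 -0.3082  0.08  ]
[ 0.4729 -0.3076  0.014 ] [0.197 0.168 0.197 0.168] 12.532167996508173
[0.4456 0.2891 0.015 ] [0.2282 0.1466 0.2279 0.1479] -9.818479164654509
pan [[0.5812 0.0274 0.058 ]] cup [[0.6965 0.2958 0.072 ]] rack [[ 0.6819 -0.2991  0.086 ]]
scene bcap,gcap,vial [[ 0.4584 -0.2633  0.108 ]] [[ 0.4404 -0.3494  0.108 ]] [[ 0.5011 -0.3188  0.062 ]] [[0.5846 0.0247 0.058 ]]
```

```bash
cat >> h.py <<'E'
ZT=0.27; G=bot.grasp_offset
def ori(xy,phi):
    """tool down, closing axis at world angle phi (deg); picks the half turn nearest a middle wrist"""
    m=np.degrees(np.arctan2(xy[1],xy[0]))+90; a=phi+90
    a-=180*round((a-m)/180); a=np.radians(a)
    return [0,np.cos(a/2),np.sin(a/2),0]
def say(s):
    o=bot.observe();print(s,"t%.1f"%o["time"],np.round(o["eef_pos"],4),"open %.4f grip %.1f"%(o["opening"],o["grip_force"]),np.round(o["contact_force"],1))
def travel(xy,phi):
    bot.move_ptp([*xy,ZT],ori(xy,phi))
def pick(xy,phi,zg,op,force=35):
    bot.gripper_to(op); travel(xy,phi)
    bot.servo_line([*xy,zg+G+.03],vel=.2); bot.servo_line([*xy,zg+G],vel=.08)
    bot.gripper_to(0,force); say("gripped")
    bot.servo_line([*xy,zg+G+.02],vel=.06); bot.servo_line([*xy,ZT],vel=.2); say("lifted")
def place(xy,phi,zg,op):
    travel(xy,phi)
    bot.servo_line([*xy,zg+G+.03],vel=.2); bot.servo_line([*xy,zg+G+.002],vel=.05); bot.wait(.2)
    f0=bot.observe()["contact_force"][2]
    for k in range(6):
        bot.servo_line([*xy,zg+G+.002-.0008*(k+1)],vel=.02)
        if bot.observe()["contact_force"][2]-f0>2: break
    say("down k%d"%k)
    bot.gripper_to(op); bot.wait(.2); bot.servo_line([*xy,zg+G+.03],vel=.06)
    bot.servo_line([*xy,ZT],vel=.25); say("clear")
B=(.455,-.260);GR=(.434,-.345);V=(.4945,-.315);PAN=(.582,.027)
TB=(.436,.343);TG=(.455,.235);PB,PG=36,-63.5
HB=.056
E
python3 - <<'E'
from h import *
for xy,p in((B,PB),(GR,PG),(V,77),(TB,10),(TG,10),(PAN,70)):
    for z in(.09,.115,ZT):
        q=bot.ik([*xy,z],ori(xy,p)); print(xy,z,None if q is None else np.round(q,2))
pick(B,PB,.008+HB,.075)
import cv2; cv2.imwrite("pics/s1.png",bot.snapshot("scene")[200:400,150:450].repeat(2,0).repeat(2,1))
E
```

```text
(0.455, -0.26) 0.09 [ 0.74  0.7  -0.39  1.97  0.48  0.57  0.65]
(0.455, -0.26) 0.115 [ 0.76  0.66 -0.42  1.96  0.45  0.61  0.67]
(0.455, -0.26) 0.27 [ 0.84  0.42 -0.51  1.88  0.25  0.91  0.84]
(0.434, -0.345) 0.09 [ 0.65  0.7  -0.07  1.9   0.09  0.55 -0.6 ]
(0.434, -0.345) 0.115 [ 0.65  0.65 -0.08  1.9   0.09  0.59 -0.59]
(0.434, -0.345) 0.27 [ 0.68  0.42 -0.12  1.82  0.06  0.91 -0.57]
(0.4945, -0.315) 0.09 [ 0.47  0.73  0.03  1.82 -0.04  0.59 -1.27]
(0.4945, -0.315) 0.115 [ 0.47  0.69  0.03  1.82 -0.03  0.63 -1.28]
(0.4945, -0.315) 0.27 [ 0.49  0.47  0.    1.74 -0.    0.93 -1.31]
(0.436, 0.343) 0.09 [-0.26  0.81 -0.66  1.88  0.74  0.72 -1.18]
(0.436, 0.343) 0.115 [-0.25  0.76 -0.68  1.87  0.69  0.75 -1.14]
(0.436, 0.343) 0.27 [-0.15  0.54 -0.8   1.79  0.46  1.   -0.96]
(0.455, 0.235) 0.09 [-0.11  0.74 -0.59  1.99  0.69  0.63 -0.98]
(0.455, 0.235) 0.115 [ 0.02  0.75 -0.76  1.98  0.78  0.73 -1.05]
(0.455, 0.235) 0.27 [ 0.28  0.61 -1.13  1.89  0.64  1.06 -0.94]
(0.582, 0.027) 0.09 [ 0.38  0.85 -0.7   1.8   0.76  0.78  0.5 ]
(0.582, 0.027) 0.115 [ 0.39  0.81 -0.71  1.8   0.72  0.81  0.53]
(0.582, 0.027) 0.27 [ 0.42  0.57 -0.75  1.72  0.45  1.03  0.73]
gripped t3.6 [ 0.4552 -0.2603  0.1184] open 0.0458 grip 35.6 [-1.9  0.2  5.5]
lifted t4.9 [ 0.4542 -0.2598  0.2689] open 0.0454 grip 35.9 [-0.1 -0.1 -2.1]
```

View pics/s1.png

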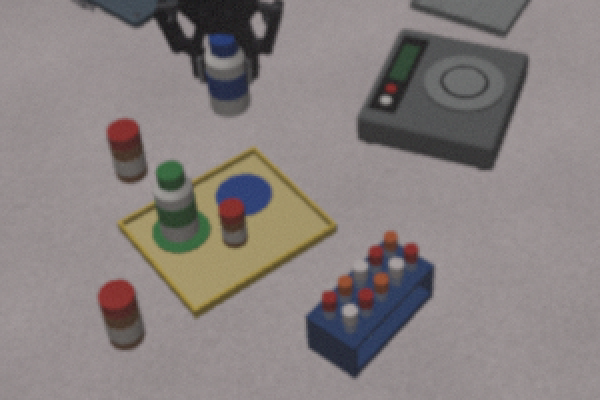

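The blue bottle hangs upright in the gripper (crop 225,75). The green bottle (178,200) and the vial (233,222) are undisturbed. Next: place blue on the tray, then move green.

Run:
```python
from h import *
place(TB,10,.005+HB,.075)
pick(GR,PG,.008+HB,.075)
place(TG,10,.005+HB,.075)
travel((.40,-.05),-90)
cv2.imwrite("pics/t2.png",bot.snapshot("top")); say("")
```

```text
down k3 t9.8 [0.436  0.3432 0.1144] open 0.0449 grip 36.6 [-2.7 -2.3  6.2]
clear t11.7 [0.4358 0.3425 0.2695] open 0.0748 grip 0.0 [ 0.9 -0.3 -0.7]
gripped t16.0 [ 0.4342 -0.345   0.1183] open 0.0451 grip 36.1 [-0.6  1.2  3.6]
lifted t17.3 [ 0.4333 -0.3446  0.2688] open 0.0451 grip 35.8 [-0.6  0.9 -1.1]
down k3 t22.1 [0.4549 0.2352 0.1143] open 0.0448 grip 36.6 [-3.  -1.4  6.7]
clear t24.0 [0.4547 0.2345 0.2694] open 0.0747 grip 0.0 [-0.4  0.7 -0.9]
 t25.1 [ 0.4004 -0.0487  0.2698] open 0.0748 grip 0.0 [-0.4  0.5 -0.5]
```

View pics/t2.png

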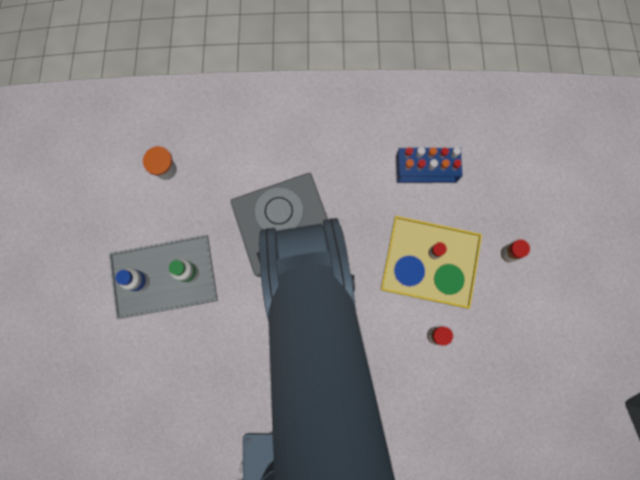

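Both bottles stand on the tray, blue at (128,280) and green at (181,270). The vial is still at (438,250). Now the vial.

Run:
```python
from h import *
pick(V,77,.006+.031,.06,25)
place(PAN,70,.058+.031,.055)
travel((.42,.15),-90)
a=bot.snapshot("top");b=bot.snapshot("scene")
cv2.imwrite("pics/v.png",np.hstack([cv2.resize(a[165:295,105:345],(400,216*1)),cv2.resize(b[200:300,310:440],(281,216))])) ;cv2.imwrite("pics/v2.png",cv2.resize(b[150:300,300:450],(600,600),interpolation=cv2.INTER_CUBIC))
```

```text
gripped t28.3 [ 0.4948 -0.3152  0.0914] open 0.0294 grip 24.7 [-0.7  0.4  2.2]
lifted t29.7 [ 0.4937 -0.3147  0.2687] open 0.0294 grip 24.7 [ 0.1  0.5 -0.3]
down k2 t33.8 [0.5821 0.0271 0.1433] open 0.0293 grip 25.5 [-2.3 -1.2  8. ]
clear t35.6 [0.5819 0.0268 0.2702] open 0.0550 grip 0.0 [ 0.3 -0.  -0.8]
```

View pics/v2.png

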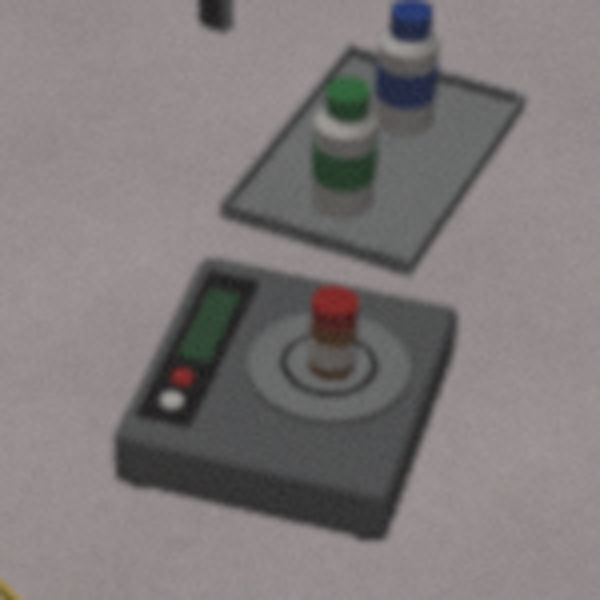

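View pics/v.png

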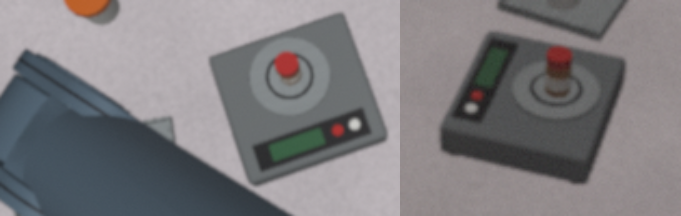

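The vial stands upright inside the black ring, with its base at v2 (330,365) against the ring centre at (328,362). Both bottles are standing on the tray. Now I return them at a slightly higher travel height.

```bash
sed -i 's/ZT=0.27/ZT=0.30/' h.py
python3 - <<'E'
from h import *
pick(TG,10,.005+HB-.001,.075)
place(GR,PG,.008+HB,.075)
pick(TB,10,.005+HB-.001,.075)
place(B,PB,.008+HB,.075)
travel((.42,.2),-90)
a=bot.snapshot("top");b=bot.snapshot("scene")
cv2.imwrite("pics/f1.png",cv2.resize(a[130:350,90:540],(800,391),interpolation=cv2.INTER_CUBIC))
cv2.imwrite("pics/f2.png",cv2.resize(b[180:390,190:490],(800,560),interpolation=cv2.INTER_CUBIC)); say("")
E
```

```text
gripped t39.8 [0.4551 0.2352 0.1143] open 0.0449 grip 35.7 [-1.1 -1.3  4.1]
lifted t41.3 [0.4544 0.2344 0.2988] open 0.0449 grip 35.9 [-0.1 -0.6 -1.2]
down k2 t46.0 [ 0.4342 -0.345   0.1183] open 0.0448 grip 36.8 [-1.8  1.1  8.9]
clear t48.0 [ 0.4331 -0.3447  0.2985] open 0.0749 grip 0.0 [-0.1  0.   0.6]
gripped t52.5 [0.4361 0.3433 0.1144] open 0.0454 grip 35.8 [-1.1 -0.6  5.1]
lifted t53.9 [0.4357 0.3423 0.2988] open 0.0449 grip 36.0 [-1.1  0.1 -1.4]
down k1 t58.4 [ 0.4551 -0.2601  0.1185] open 0.0449 grip 36.1 [0.1 0.  2. ]
clear t60.4 [ 0.4541 -0.2601  0.2986] open 0.0751 grip 0.0 [ 0.1  0.1 -0.8]
 t62.2 [0.4206 0.199  0.2998] open 0.0751 grip 0.0 [-0.5  0.5 -0.4]
```

View pics/f1.png

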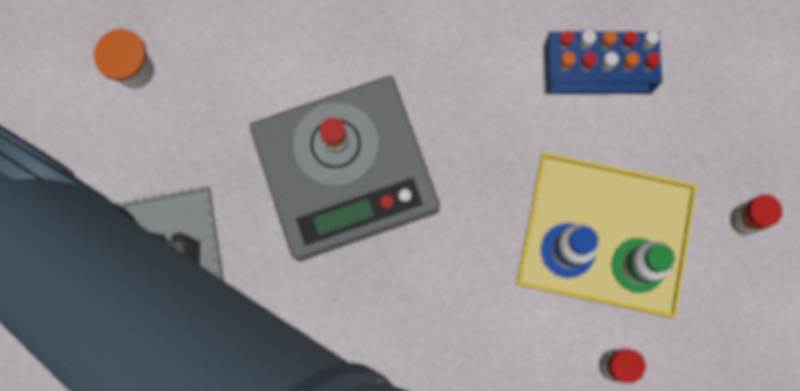

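View pics/f2.png

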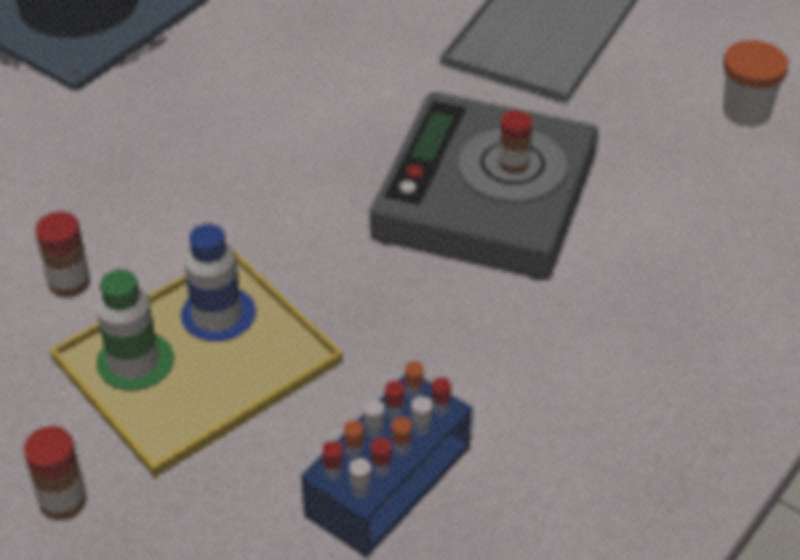

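Everything is in place. In f2 the blue bottle at (215,310) and the green at (133,358) have coaster edge showing all round, the vial at (515,160) is inside the ring, and the cup and rack are unmoved.

```bash
python3 -c "
from cell import bot
print(bot.job_done())"
```

```text
the job is handed in; nothing more can be done
None
```

The job is handed in at about 62 s: the vial stands inside the black ring on the balance pan, both bottles are back on the coasters of their own colour, and the final pictures show everything upright with the cup and rack unmoved.

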